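# Find the case that holds the lens

### The job

One of the three identical closed cases holds the heavy spare microscope lens and the other two are empty: tell them apart by their weight. Stand the case with the lens in the middle of the black disc on the white stand and stand both empty cases in the yellow tray, keeping them upright and setting each down gently rather than letting it drop, and leave the other things on the bench alone.

Things in the scene. Friction and masses are not known exactly. Their poses are not given: they have to be found in the camera images.
- case_1: one of three look-alike closed lens cases, upright: square box 56 x 56 mm, 100 mm tall, grey body with a blue lid (top 18 mm) and a small white square on it, lid fixed shut. Its origin is the centre of its underside, z up, x and y square to its sides. An empty case weighs 0.11 to 0.18 kg, the one with the lens 0.45 to 0.70 kg; nothing outside tells which it is, and it is drawn anew each time.
- case_2: one of three look-alike closed lens cases, upright: square box 56 x 56 mm, 100 mm tall, grey body with a blue lid (top 18 mm) and a small white square on it, lid fixed shut. Its origin is the centre of its underside, z up, x and y square to its sides. An empty case weighs 0.11 to 0.18 kg, the one with the lens 0.45 to 0.70 kg; nothing outside tells which it is, and it is drawn anew each time.
- case_3: one of three look-alike closed lens cases, upright: square box 56 x 56 mm, 100 mm tall, grey body with a blue lid (top 18 mm) and a small white square on it, lid fixed shut. Its origin is the centre of its underside, z up, x and y square to its sides. An empty case weighs 0.11 to 0.18 kg, the one with the lens 0.45 to 0.70 kg; nothing outside tells which it is, and it is drawn anew each time.
- stand: fixed white inspection stand: square plate 150 x 150 mm on four short legs, flat top 40 mm above the bench, black disc 100 mm across marked flush in the middle of its top. Origin on the bench under the centre of the disc; x and y square to its sides. It may be on the left or the right of the cases.
- tray: fixed yellow open tray, outside 230 mm (its x) by 130 mm (its y), 30 mm high, walls and floor 5 mm thick; both empty cases fit side by side along its x. Origin on the bench under its centre. It may be on the left or the right of the cases.
- bottle: bystander: loose amber bottle, 66 mm across, 130 mm tall; origin at the centre of its underside
- dishes: bystander: loose stack of three culture dishes, 90 mm across, 44 mm tall; origin at the centre of its underside

How it is judged (in metres and radians):
At the end, for the whole second after the job is handed in: The case with the lens stands on the stand within 25 mm of the disc's centre (the stand bears more than 3.5 N); both empty cases stand on the tray's floor, wholly inside (the tray bears 1.6 to 3.9 N); all three are upright within 0.1 rad, at rest and released (linear speed of each of case_1, case_2, case_3 below 0.02 m/s and angle between each of case_1, case_2, case_3's own z axis and vertical below 0.1 rad and ((horizontal distance between case_1 and stand below 0.025 m and z of case_1 in the frame of stand between 0.034 and 0.046 m) or (x of case_1 in the frame of tray between -0.09 and 0.09 m and y of case_1 in the frame of tray between -0.04 and 0.04 m and z of case_1 in the frame of tray between 0 and 0.011 m)) and ((horizontal distance between case_2 and stand below 0.025 m and z of case_2 in the frame of stand between 0.034 and 0.046 m) or (x of case_2 in the frame of tray between -0.09 and 0.09 m and y of case_2 in the frame of tray between -0.04 and 0.04 m and z of case_2 in the frame of tray between 0 and 0.011 m)) and ((horizontal distance between case_3 and stand below 0.025 m and z of case_3 in the frame of stand between 0.034 and 0.046 m) or (x of case_3 in the frame of tray between -0.09 and 0.09 m and y of case_3 in the frame of tray between -0.04 and 0.04 m and z of case_3 in the frame of tray between 0 and 0.011 m)) and contact force between stand and anything else above 3.5 N and contact force between tray and anything else between 1.6 and 3.9 N); the robot touches nothing.
It fails at once if a case is tipped by more than 0.6 rad (angle between any of case_1, case_2, case_3's own z axis and vertical above 0.6 rad).
It fails at once if a case is let fall (moves faster than 0.6 m/s, a drop of some 20 mm, while no finger touches it) ((linear speed of case_1 above 0.6 m/s and contact force between case_1 and the fingers below 0.1 N) or (linear speed of case_2 above 0.6 m/s and contact force between case_2 and the fingers below 0.1 N) or (linear speed of case_3 above 0.6 m/s and contact force between case_3 and the fingers below 0.1 N)).
It fails at once if the bottle or the stack of dishes is shifted by more than 30 mm or tipped (distance of any of bottle, dishes from where it was at the start of the episode above 0.03 m or angle between any of bottle, dishes's own z axis and vertical above 0.5 rad).
It also fails if it takes over 67 s, if anything falls off the work surface, if the arm or the gripper's body presses on something with over 40 N, if the wrist force passes 120 N, or if a joint passes its speed limit or range.

### The arm

A 6-joint arm with a two-finger parallel gripper is mounted at the origin on the work surface. World frame = base frame: x ahead of the robot, y to its left, z up, the work surface at z = 0. Lengths are in m, angles in degrees, forces in N, time in s.
With the tool pointing down it reaches from about 0.25 to 0.725 m from the base axis. Payload 9.7 kg.
Tool frame: the origin (TCP) lies between the finger pads; the fingertips stand 19 mm ahead of it and the grasp point (between the pads) is the TCP; z points along the fingers, y is the line along which they close (so a half turn about z gives the same grasp; the last joint's range is limited). The gripper opens to 85 mm and grips with 20 to 120 N. Pads are 22 mm wide; open, the fingers measure 114 mm over their backs; the gripper's body (76 mm by 85 mm) begins 54 mm behind the grasp point. The pads swing forward as they close: fully open they stand 13 mm farther back than shut.
Start: joints at [-74.828, 4.979, 10.078, 95.1, 0, 90], TCP at [0.144, -0.531, 0.25] pointing down, gripper open.
Joint ranges: [-179.16, 179.16], [-48.56, 103.87], [-65.8, 70.77], [-126.05, 130.52], [-82.76, 87.17], [-180, 180]. Speed limits (degrees/s): [127.2, 127.2, 147.25, 180, 180, 180].

### API

Orientations are given as [roll, pitch, yaw] about the fixed x, y, z axes, in that order (R = Rz(yaw) Ry(pitch) Rx(roll)).
In Python, from workcell import bot gives the robot as it stands. The module is installed in compiled form; this text tells all that it offers.
- The arm moves only by the shell command python3 -m crank 'ROWS' [OPENING] [FORCE]. ROWS is JSON, a list that holds one entry, the list of rows, each a list of 6 numbers: the shift along the world's x, y, z as a fraction of full scale, then the turn, a rotation vector about the world's x, y, z as a fraction of full scale. In form: [[[x, y, z, wx, wy, wz], ...]]. A call has 1 to 20 rows; each row shifts and turns the commanded pose from where the row before left it; what a row does not reach is not made up. Full scale, the value 1, is 20 mm for a shift and 0.12 rad for a turn. A row lasts 1/12 s, in which the tool goes at most 41.7 mm and 7.16 degrees, less where a joint would pass 70% of its speed; a pose out of reach is approached as far as the arm can. A call with a number of a shift or a turn outside -1 to 1 is refused whole. A call with a gripper value outside its range is refused whole. OPENING is the opening, from 0 (shut) to 1 (fully open), set as the call begins (- or left out, the last holds). The fingers move at their own pace and stop on an object; FORCE is the grip in N (left out, the last holds). Time passes only in rows, so rows that do not move let the fingers close. It gives the time, the measured TCP pose, the force, the opening and the grip force at its end, in the units of the state.
- bot.get_obs(): the state, without advancing time (a new reading comes with each control period).
- bot.camera(name): name is "scene" or "top"; returns the picture (420x560x3 uint8, red, green, blue); there is no depth.
- bot.camera_model(name): a dict with "vertical_fov" (degrees; the focal length in pixels is half the picture's height over the tangent of half this angle, whatever the lens; pixels are square), "cx", "cy" (the principal point, pixels), "k1" (the pictures are not rectified: a ray, as slopes to the right and down, at radius r is drawn at 1 + k1 r^2 times it, then the intrinsics apply), "R" (3x3) and "t" (3): a world point X has camera coordinates R X + t. Camera axes: x right, y down, z forward; pixel columns grow to the right and rows downward; lengths in m; the calibration is good to about 2 mm. A picture is of the moment at which its call begins. camera_model takes no time and is no camera call.
- bot.job_done(): hands the job in; it is judged then, once.
The state is a dict: "time": time; "q": joint angles; "qd": joint speeds; "joint_efforts": joint torques, N m; "ee_pos": TCP position; "tcp_rot": TCP orientation; "wrist_force": force on the tool from outside, world axes, zero at the start; "torque": the same for the moment, N m; "opening": finger opening in m; "grasp_force": force on a finger pad.
Only numpy, scipy, OpenCV 4.12 (cv2) and the standard library are available. Lean on these libraries where they do the work, as an engineer would, in place of code of your own. Each camera call takes 0.05 s, during which the arm holds its last target. There are 200 camera calls.

## Working session

There is one attempt and no reset: what is moved stays moved. The work goes in short steps, Python scripts to look and compute and a shell command to move; the robot and the scene stay as the last step left them, time stands still between calls to the robot, and variables do not carry over. Pictures are saved under pics/ and viewed, at most 10 in all, crops included, and the job is handed in when it is done.

```bash
mkdir -p pics
python3 - <<'E'
from workcell import bot
import cv2
for n in("top","scene"):
    m=bot.camera_model(n);print(n,m)
    cv2.imwrite(f"pics/{n}0.png",cv2.resize(bot.camera(n)[:,:,::-1],(800,600),interpolation=cv2.INTER_CUBIC))
o=bot.get_obs();print(o)
E
```

```text
top {'vertical_fov': 55.133240690676026, 'cx': 278.1201312138309, 'cy': 212.56149168880347, 'k1': -0.0676319803227242, 'R': array([[-1.97827301e-02, -9.99801396e-01, -2.41084641e-03],
       [-9.93151033e-01,  1.99287466e-02, -1.15125460e-01],
       [ 1.15150641e-01,  1.16838704e-04, -9.93348034e-01]]), 't': array([0.00280908, 0.5825605 , 0.78040342])}
scene {'vertical_fov': 55.436752138859404, 'cx': 276.83036828351186, 'cy': 211.04125242973137, 'k1': -0.0517558502335275, 'R': array([[-0.62495019,  0.78050188, -0.01593968],
       [ 0.63909737,  0.4997881 , -0.58460791],
       [-0.44832111, -0.37553783, -0.81115937]]), 't': array([ 0.36268714, -0.34467336,  1.05558964])}
{'time': 0.1, 'q': array([-7.48280544e+01,  5.00765209e+00,  1.00393141e+01,  9.50998569e+01,
        3.49776256e-04,  9.00010830e+01]), 'qd': array([ 0.03086615, -0.06106145,  0.02923048,  0.01272506,  0.11521931,
       -0.01413313]), 'joint_efforts': array([-2.08456145e-04, -5.21558905e+01,  4.65653944e+01,  1.60364405e-02,
       -4.17957210e-05,  2.30668391e-06]), 'ee_pos': array([ 0.14389762, -0.53065182,  0.24965967]), 'tcp_rot': array([-1.79931805e+02, -3.48486978e-04,  1.51708622e+01]), 'wrist_force': array([-0.35965788, -0.54984269,  1.05797629]), 'torque': array([ 0.01809054, -0.05454792,  0.02951616]), 'grasp_force': 0.0, 'opening': 0.08479146076972542}
```

View pics/top0.png

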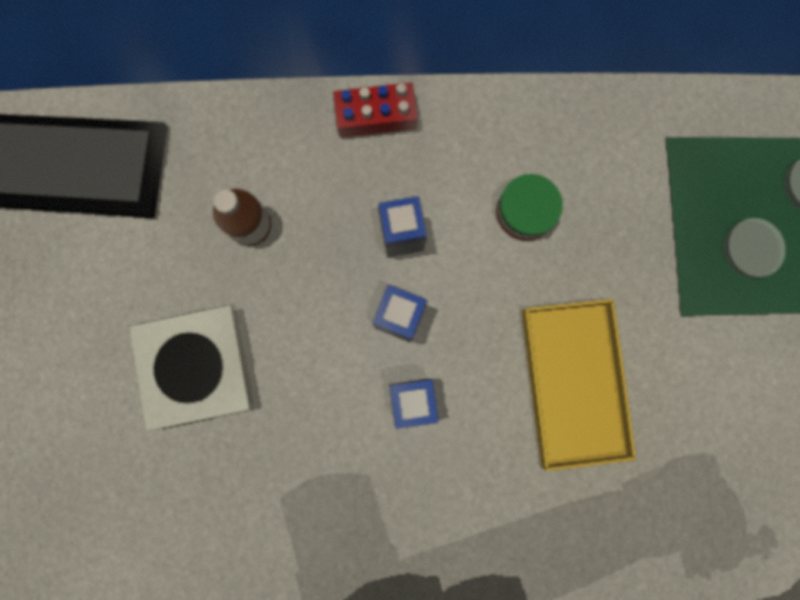

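View pics/scene0.png

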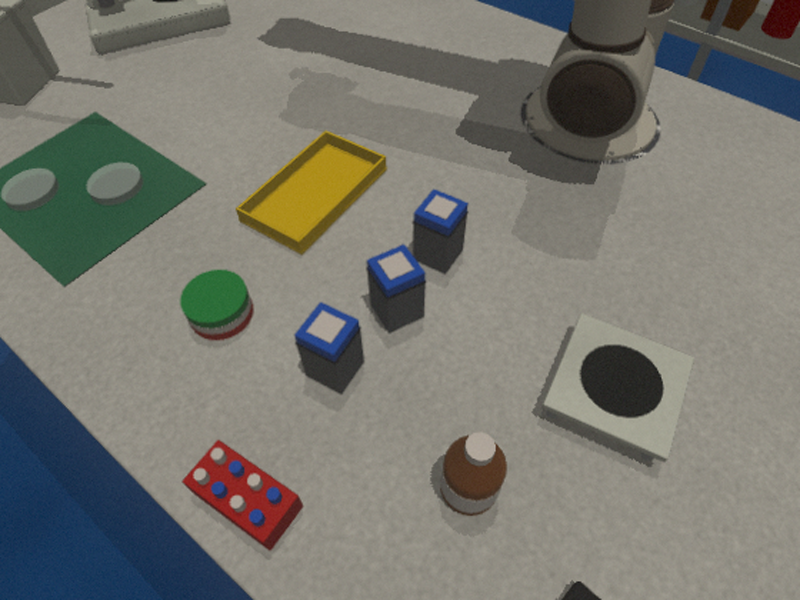

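Top view (800x600): cases at about (403,219), (401,311) and (414,403), stand disc at (188,367), tray corners (524,308), (612,300), (634,458), (545,468), bottle at about (250,225) and dishes at (530,205). Next I'll convert these to world positions.

```bash
cat > h.py <<'E'
from workcell import bot
import numpy as np, cv2
def unproj(n,uv,z):
    m=bot.camera_model(n);f=210/np.tan(np.radians(m["vertical_fov"]/2))
    K=np.array([[f,0,m["cx"]],[0,f,m["cy"]],[0,0,1]])
    p=cv2.undistortPoints(np.array(uv,float).reshape(-1,1,2),K,np.array([m["k1"],0,0,0.]))[:,0]
    d=np.c_[p,np.ones(len(p))]@m["R"]; c=-m["R"].T@m["t"]
    return (c+d*((z-c[2])/d[:,2])[:,None])[:,:2]
def rect(n,mask,seed,z):
    _,l=cv2.connectedComponents(mask.astype(np.uint8))
    c,_=cv2.findContours((l==l[seed[1],seed[0]]).astype(np.uint8),cv2.RETR_EXTERNAL,cv2.CHAIN_APPROX_NONE)
    w=unproj(n,c[0][:,0],z).astype(np.float32)
    r=cv2.minAreaRect(w*1000); return np.round(r[0],1),np.round(r[1],1),round(r[2],1)
E
python3 - <<'E'
from h import *
S=1.4286
for n,ss in(("top",[(403,219),(401,311),(414,403)]),("scene",[(327,327),(397,265),(441,207)])):
    im=bot.camera(n).astype(int);w=(im.min(2)>120)&(im.max(2)-im.min(2)<60)
    for s in ss: print(n,rect(n,w,(int(s[0]/S),int(s[1]/S)),.1))
    s=(188,367) if n=="top" else (620,380)
    print("disc",rect(n,im.max(2)<75,(int(s[0]/S),int(s[1]/S)),.04))
print("tray",unproj("top",np.array([(524,308),(612,300),(634,458),(545,468)])/S,.03))
print("trayS",unproj("scene",np.array([(327,132),(386,157),(301,246),(238,210)])/S,.03))
print("stand",unproj("top",np.array([(131,325),(234,307),(249,409),(148,429)])/S,.04))
print("bottle cap",unproj("top",np.array([(226,201)])/S,.13),unproj("scene",np.array([(481,447)])/S,.13))
print("dish",unproj("top",np.array([(531,204)])/S,.044))
E
```

```text
top (array([688.9, -16.8]), array([33.6, 34.2]), 9.5)
top (array([565.8, -11.1]), array([34.5, 34.6]), 67.3)
top (array([446.1, -26.7]), array([34. , 34.6]), 6.9)
disc (array([498.3, 288. ]), array([95.9, 94.1]), 0.7)
scene (array([688.7, -16.6]), array([33.9, 33.6]), 10.0)
scene (array([565.8, -10.6]), array([33.9, 33.9]), 67.5)
scene (array([446.1, -26.2]), array([33.6, 33.1]), 7.4)
disc (array([499. , 288.7]), array([96.1, 98.3]), 37.9)
tray [[ 0.5730808  -0.18923614]
 [ 0.58203645 -0.31723043]
 [ 0.35854405 -0.336156  ]
 [ 0.34886544 -0.20950545]]
trayS [[ 0.36023994 -0.3290876 ]
 [ 0.34891978 -0.20500567]
 [ 0.57878416 -0.17883521]
 [ 0.58570684 -0.30945819]]
stand [[0.55882202 0.37053101]
 [0.58165199 0.22206641]
 [0.43890891 0.19969866]
 [0.41280936 0.34232689]]
bottle cap [[0.70863739 0.20883936]] [[0.71157607 0.21391231]]
dish [[ 0.72137268 -0.20339614]]
```

```bash
cat > go.py <<'E'
import sys
from h import *
o=bot.get_obs();x=np.array(list(map(float,sys.argv[1:4])));yaw=float(sys.argv[4])
print("t",o["time"],"F",o["wrist_force"].round(2),"open",round(o["opening"],4))
d=(x-o["ee_pos"])/.02;w=np.radians((yaw-o["tcp_rot"][2]+180)%360-180)/.12
n=int(max(np.ceil(np.abs(np.r_[d,w]).max()),1))
print("pos",o["ee_pos"].round(4),o["tcp_rot"].round(2),"units",d.round(2),round(w,2),"n",n,"per row",(d/n).round(3),round(w/n,3))
E
python3 -m crank '[[[0.58,0.97,-0.15,0,0,-0.044],[0.58,0.97,-0.15,0,0,-0.044],[0.58,0.97,-0.15,0,0,-0.044],[0.58,0.97,-0.15,0,0,-0.044],[0.58,0.97,-0.15,0,0,-0.044],[0.58,0.97,-0.15,0,0,-0.044],[0.58,0.97,-0.15,0,0,-0.044],[0.58,0.97,-0.15,0,0,-0.044],[0.58,0.97,-0.15,0,0,-0.044],[0.58,0.97,-0.15,0,0,-0.044],[0.58,0.97,-0.15,0,0,-0.044],[0.58,0.97,-0.15,0,0,-0.044],[0.58,0.97,-0.15,0,0,-0.044],[0.58,0.97,-0.15,0,0,-0.044],[0.58,0.97,-0.15,0,0,-0.044],[0.58,0.97,-0.15,0,0,-0.044],[0.58,0.97,-0.15,0,0,-0.044],[0.58,0.97,-0.15,0,0,-0.044],[0.58,0.97,-0.15,0,0,-0.044],[0.58,0.97,-0.15,0,0,-0.044]]]' 1 40
python3 -m crank '[[[0.58,0.97,-0.15,0,0,-0.044],[0.58,0.97,-0.15,0,0,-0.044],[0.58,0.97,-0.15,0,0,-0.044],[0.58,0.97,-0.15,0,0,-0.044],[0.58,0.97,-0.15,0,0,-0.044],[0.58,0.97,-0.15,0,0,-0.044],[0,0,0,0,0,0],[0,0,0,0,0,0]]]'
python3 go.py .446 -.0265 .07 7.2
```

```text
time: 1.87
ee_pos: [0.3763, -0.1418, 0.1901]
tcp_rot: [180.0, -0.0, 9.1]
wrist_force: [1.7, 0.6, 0.4]
opening: 0.0854
grasp_force: 0.0
time: 2.53
ee_pos: [0.4456, -0.0257, 0.1718]
tcp_rot: [-180.0, 0.1, 7.4]
wrist_force: [0.4, -0.4, -0.4]
opening: 0.0857
grasp_force: 0.0
t 2.5333 F [ 0.42 -0.44 -0.4 ] open 0.0857
pos [ 0.4456 -0.0257  0.1718] [-1.7999e+02  6.0000e-02  7.4300e+00] units [ 0.02 -0.04 -5.09] -0.03 n 6 per row [ 0.004 -0.007 -0.849] -0.006
```

```bash
python3 -m crank '[[[0,0,-0.85,0,0,0],[0,0,-0.85,0,0,0],[0,0,-0.85,0,0,0],[0,0,-0.85,0,0,0],[0,0,-0.85,0,0,0],[0,0,-0.85,0,0,0],[0,0,0,0,0,0]]]' 1 40
python3 -m crank '[[[0,0,0,0,0,0],[0,0,0,0,0,0],[0,0,0,0,0,0],[0,0,0,0,0,0],[0,0,0,0,0,0],[0,0,0,0,0,0],[0,0,0,0,0,0],[0,0,0,0,0,0]]]' 0 40
python3 -m crank '[[[0,0,0.3,0,0,0],[0,0,0.6,0,0,0],[0,0,0.6,0,0,0],[0,0,0.6,0,0,0],[0,0,0.6,0,0,0],[0,0,0.3,0,0,0],[0,0,0,0,0,0],[0,0,0,0,0,0],[0,0,0,0,0,0],[0,0,0,0,0,0]]]'
python3 -m crank '[[[0,0,0,0,0,0]]]'
python3 -m crank '[[[0,0,0,0,0,0]]]'
```

```text
time: 3.12
ee_pos: [0.4435, -0.0271, 0.0675]
tcp_rot: [-180.0, 0.2, 7.3]
wrist_force: [0.3, -0.9, -0.1]
opening: 0.0851
grasp_force: 0.0
time: 3.78
ee_pos: [0.4462, -0.0266, 0.0717]
tcp_rot: [180.0, -0.1, 7.3]
wrist_force: [-2.0, -0.2, 5.9]
opening: 0.0552
grasp_force: 43.2
time: 4.62
ee_pos: [0.4452, -0.0264, 0.1296]
tcp_rot: [-180.0, 0.1, 7.3]
wrist_force: [0.3, 0.2, -1.3]
opening: 0.0555
grasp_force: 42.8
time: 4.7
ee_pos: [0.4452, -0.0264, 0.1297]
tcp_rot: [-180.0, 0.1, 7.3]
wrist_force: [-0.1, 0.5, -1.4]
opening: 0.0556
grasp_force: 42.8
time: 4.78
ee_pos: [0.4453, -0.0264, 0.1298]
tcp_rot: [-180.0, 0.0, 7.3]
wrist_force: [-0.3, -0.0, -1.5]
opening: 0.0556
grasp_force: 42.8
```

```bash
python3 -m crank '[[[-0.1,-0.4,0,0,0,0],[-0.1,-0.8,0,0,0,-0.02],[-0.1,-0.8,0,0,0,-0.02],[-0.1,-0.8,0,0,0,-0.02],[-0.1,-0.8,0,0,0,-0.02],[-0.1,-0.8,0,0,0,-0.02],[-0.1,-0.8,0,0,0,-0.02],[-0.1,-0.8,0,0,0,-0.02],[-0.1,-0.8,0,0,0,-0.02],[-0.1,-0.8,0,0,0,-0.02],[-0.1,-0.8,0,0,0,-0.02],[-0.1,-0.8,0,0,0,-0.02],[-0.1,-0.8,0,0,0,-0.02],[-0.1,-0.8,0,0,0,-0.02],[-0.1,-0.8,0,0,0,-0.02],[-0.06,-0.4,0,0,0,0],[0,0,0,0,0,0],[0,0,0,0,0,0]]]'
python3 go.py .414 -.265 .0767 5.4
python3 - <<'E'
from h import *
for n in("top","scene"): cv2.imwrite(f"pics/{n}1.png",cv2.resize(bot.camera(n)[60:360,(200 if n=="top" else 100):(500 if n=="top" else 400),::-1],(600,600),interpolation=cv2.INTER_CUBIC))
E
```

```text
time: 6.28
ee_pos: [0.414, -0.2665, 0.1301]
tcp_rot: [-180.0, 0.0, 5.3]
wrist_force: [0.2, -0.2, -0.6]
opening: 0.0558
grasp_force: 42.9
t 6.2833 F [ 0.21 -0.24 -0.64] open 0.0558
pos [ 0.414  -0.2665  0.1301] [-1.7997e+02  2.0000e-02  5.3300e+00] units [-0.    0.07 -2.67] 0.01 n 3 per row [-0.     0.025 -0.89 ] 0.003
```

View pics/top1.png

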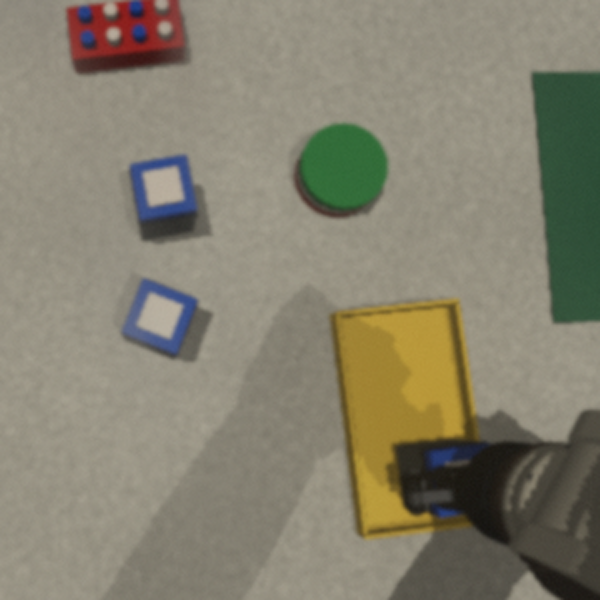

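View pics/scene1.png

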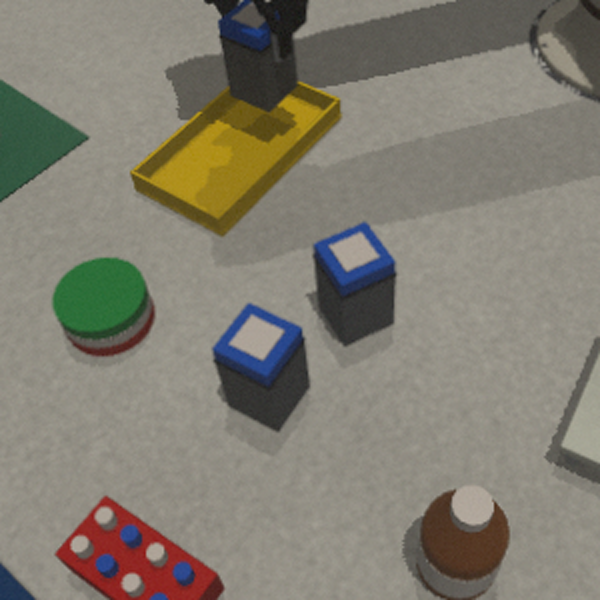

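Both views show the held case over the near end of the tray, clear of the walls, with the tray rim at top crop (332,311), (459,299), (361,535). I'll lower it gently.

```bash
python3 -m crank '[[[0,0.05,-0.4,0,0,0],[0,0,-0.5,0,0,0],[0,0,-0.5,0,0,0],[0,0,-0.4,0,0,0],[0,0,-0.3,0,0,0],[0,0,-0.2,0,0,0],[0,0,-0.2,0,0,0],[0,0,-0.1,0,0,0],[0,0,0,0,0,0],[0,0,0,0,0,0]]]'
python3 -m crank '[[[0,0,-0.1,0,0,0],[0,0,0,0,0,0],[0,0,0,0,0,0]]]'
```

```text
time: 7.22
ee_pos: [0.4144, -0.2655, 0.0785]
tcp_rot: [180.0, -0.0, 5.4]
wrist_force: [-0.5, -0.0, -1.8]
opening: 0.0555
grasp_force: 42.9
time: 7.47
ee_pos: [0.4146, -0.2657, 0.0768]
tcp_rot: [180.0, -0.0, 5.4]
wrist_force: [0.4, 0.6, 1.0]
opening: 0.0557
grasp_force: 43.1
```

```bash
python3 -m crank '[[[0,0,0,0,0,0],[0,0,0,0,0,0],[0,0,0,0,0,0],[0,0,0,0,0,0],[0,0,0.5,0,0,0],[0,0,0.9,0,0,0],[0,0,0.9,0,0,0],[0,0,0.9,0,0,0],[0,0,0.9,0,0,0],[0,0,0.9,0,0,0]]]' 1 40
python3 -m crank '[[[0.47,0.8,0,0,0,-0.25],[0.47,0.8,0,0,0,-0.25],[0.47,0.8,0,0,0,-0.25],[0.47,0.8,0,0,0,-0.25],[0.47,0.8,0,0,0,-0.25],[0.47,0.8,0,0,0,-0.25],[0.47,0.8,0,0,0,-0.25],[0.47,0.8,0,0,0,-0.25],[0.47,0.8,0,0,0,-0.25],[0.47,0.8,0,0,0,-0.25],[0.47,0.8,0,0,0,-0.25],[0.47,0.8,0,0,0,-0.25],[0.47,0.8,0,0,0,-0.25],[0.47,0.8,0,0,0,-0.25],[0.47,0.8,0,0,0,-0.25],[0.5,0.75,0,0,0,-0.3],[0,0,0,0,0,0],[0,0,0,0,0,0]]]'
python3 go.py .566 -.011 .072 -22.5
python3 - <<'E'
from h import *
im=bot.camera("top");cv2.imwrite("pics/top2.png",cv2.resize(im[150:360,200:480,::-1],(800,600),interpolation=cv2.INTER_CUBIC))
E
```

```text
time: 8.3
ee_pos: [0.4143, -0.2654, 0.178]
tcp_rot: [180.0, -0.0, 5.4]
wrist_force: [-1.0, -0.2, -0.7]
opening: 0.0849
grasp_force: 0.0
time: 9.8
ee_pos: [0.5424, -0.1117, 0.1761]
tcp_rot: [-175.6, 0.1, -13.7]
wrist_force: [-1.0, -0.7, -0.2]
opening: 0.0851
grasp_force: 0.0
t 9.8 F [-1.   -0.74 -0.16] open 0.0851
pos [ 0.5424 -0.1117  0.1761] [-1.7563e+02  8.0000e-02 -1.3680e+01] units [ 1.18  5.03 -5.2 ] -1.28 n 6 per row [ 0.196  0.839 -0.867] -0.214
```

View pics/top2.png

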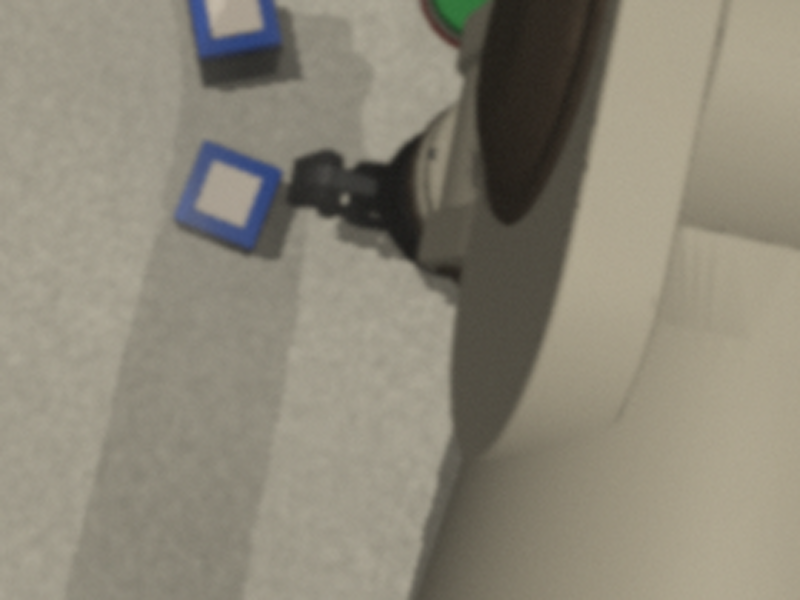

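Case 2 sits undisturbed at crop (228,195). The gripper is still to its right, short of the target and slightly tilted, so I'll check the joints.

```bash
python3 -c "
from h import *
o=bot.get_obs();print(o['q'].round(1),o['qd'].round(1),o['tcp_rot'],o['ee_pos'],o['joint_efforts'].round(1),o['torque'])"
python3 -m crank '[[[0,0,0,0,0,0],[0,0,0,0,0,0]]]'
```

```text
[-13.7   4.6   1.4  86.9   4.4 179.9] [ 0.4 -0.5 -0.4  0.  -0.1  0.2] [-1.75633838e+02  7.61363670e-02 -1.36527222e+01] [ 0.54229582 -0.11142422  0.1761601 ] [ -0.3 -51.8  47.3  -0.1   0.3   0. ] [-0.10592208  0.0055483   0.02817378]
time: 10.02
ee_pos: [0.5423, -0.111, 0.1764]
tcp_rot: [-175.6, 0.0, -13.6]
wrist_force: [-0.1, 0.2, -0.2]
opening: 0.0855
grasp_force: 0.0
```

Joint 6 hit its limit: yaw minus q1 must stay between 0 and 360°. I'll use the equivalent half-turn grasp at yaw 157.5.

```bash
sed -i '$a from scipy.spatial.transform import Rotation as Q\nprint("rot", ((Q.from_euler("xyz",[180,0,yaw],degrees=True)*Q.from_euler("xyz",o["tcp_rot"],degrees=True).inv()).as_rotvec()/.12).round(2), "q", o["q"].round(1))' go.py
python3 -m crank '[[[0,0,0,0,0,1],[0,0,0,0,0,1],[0,0,0,-0.64,0,0],[0.07,0.3,0,0,0,1],[0.07,0.3,0,0,0,1],[0.07,0.3,0,0,0,1],[0.07,0.3,0,0,0,1],[0.07,0.3,0,0,0,1],[0.07,0.3,0,0,0,1],[0.07,0.3,0,0,0,1],[0.07,0.3,0,0,0,1],[0.07,0.3,0,0,0,1],[0.07,0.3,0,0,0,1],[0.07,0.3,0,0,0,1],[0.07,0.3,0,0,0,1],[0.07,0.3,0,0,0,1],[0.07,0.3,0,0,0,1],[0.07,0.3,0,0,0,1],[0.07,0.3,0,0,0,1],[0.07,0.3,0,0,0,1]]]'
python3 go.py .566 -.011 .072 157.5
```

```text
time: 11.68
ee_pos: [0.5661, -0.0086, 0.1764]
tcp_rot: [180.0, 0.1, 117.4]
wrist_force: [0.4, -0.7, 0.2]
opening: 0.0854
grasp_force: 0.0
t 11.6833 F [ 0.37 -0.67  0.17] open 0.0854
pos [ 0.5661 -0.0086  0.1764] [1.7996e+02 7.0000e-02 1.1737e+02] units [-0.01 -0.12 -5.22] 5.84 n 6 per row [-0.001 -0.02  -0.87 ] 0.973
rot [0.   0.01 5.84] q [-0.8  6.2  3.3 87.  -0.  61.8]
```

```bash
python3 -m crank '[[[0,-0.02,0,0,0,0.95],[0,-0.02,0,0,0,0.95],[0,-0.02,0,0,0,0.95],[0,-0.02,0,0,0,0.95],[0,-0.02,0,0,0,0.95],[0,0,0,0,0,0.5],[0,0,0,0,0,0],[0,0,0,0,0,0]]]'
python3 go.py .566 -.011 .072 157.5
```

```text
time: 12.35
ee_pos: [0.5661, -0.0109, 0.1764]
tcp_rot: [180.0, 0.1, 153.0]
wrist_force: [-0.2, 0.0, 0.3]
opening: 0.0855
grasp_force: 0.0
t 12.35 F [-0.19  0.04  0.31] open 0.0855
pos [ 0.5661 -0.0109  0.1764] [1.7997e+02 7.0000e-02 1.5300e+02] units [-0.01 -0.   -5.22] 0.65 n 6 per row [-0.001 -0.001 -0.87 ] 0.109
rot [0.   0.01 0.65] q [-1.1  6.2  3.3 86.9 -0.  25.9]
```

```bash
python3 -m crank '[[[0,0,-0.75,0,0,0.33],[0,0,-0.85,0,0,0.33],[0,0,-0.85,0,0,0],[0,0,-0.85,0,0,0],[0,0,-0.85,0,0,0],[0,0,-0.85,0,0,0],[0,0,-0.2,0,0,0],[0,0,0,0,0,0]]]' 1 40
python3 -m crank '[[[0,0,0,0,0,0],[0,0,0,0,0,0],[0,0,0,0,0,0],[0,0,0,0,0,0],[0,0,0,0,0,0],[0,0,0,0,0,0],[0,0,0,0,0,0],[0,0,0,0,0,0]]]' 0 40
python3 -m crank '[[[0,0,0.3,0,0,0],[0,0,0.6,0,0,0],[0,0,0.6,0,0,0],[0,0,0.6,0,0,0],[0,0,0.6,0,0,0],[0,0,0.3,0,0,0],[0,0,0,0,0,0],[0,0,0,0,0,0],[0,0,0,0,0,0],[0,0,0,0,0,0]]]'
python3 -m crank '[[[0,0,0,0,0,0]]]'
python3 go.py .520 -.255 .0767 185.4
python3 go.py .499 .2885 .112 157.5
```

```text
time: 13.02
ee_pos: [0.5654, -0.0109, 0.0712]
tcp_rot: [-180.0, -0.1, 157.6]
wrist_force: [0.4, 0.2, -0.3]
opening: 0.0854
grasp_force: 0.0
time: 13.68
ee_pos: [0.567, -0.0109, 0.0738]
tcp_rot: [179.9, 0.2, 157.6]
wrist_force: [0.6, 2.0, 5.6]
opening: 0.0556
grasp_force: 43.1
time: 14.52
ee_pos: [0.5658, -0.011, 0.1315]
tcp_rot: [180.0, -0.0, 157.7]
wrist_force: [0.1, -0.1, -0.8]
opening: 0.0555
grasp_force: 42.6
time: 14.6
ee_pos: [0.5659, -0.011, 0.1315]
tcp_rot: [180.0, -0.0, 157.7]
wrist_force: [-0.7, 0.1, -2.4]
opening: 0.0554
grasp_force: 42.6
t 14.6 F [-0.71  0.14 -2.37] open 0.0554
pos [ 0.5659 -0.011   0.1315] [180.    -0.   157.66] units [ -2.29 -12.2   -2.74] 4.04 n 13 per row [-0.177 -0.938 -0.211] 0.31
rot [-0.   -0.    4.04] q [-1.1  6.4 -1.5 82.1  0.  21.2]
t 14.6 F [-0.71  0.14 -2.37] open 0.0554
pos [ 0.5659 -0.011   0.1315] [180.    -0.   157.66] units [-3.34 14.98 -0.98] -0.02 n 15 per row [-0.223  0.998 -0.065] -0.002
rot [-0.   -0.   -0.02] q [-1.1  6.4 -1.5 82.1  0.  21.2]
```

```bash
python3 -m crank '[[[-0.1,-0.4,0,0,0,0.1],[-0.14,-0.76,0,0,0,0.25],[-0.14,-0.76,0,0,0,0.25],[-0.14,-0.76,0,0,0,0.25],[-0.14,-0.76,0,0,0,0.25],[-0.14,-0.76,0,0,0,0.25],[-0.14,-0.76,0,0,0,0.25],[-0.14,-0.76,0,0,0,0.25],[-0.14,-0.76,0,0,0,0.25],[-0.14,-0.76,0,0,0,0.25],[-0.14,-0.76,0,0,0,0.25],[-0.14,-0.76,0,0,0,0.25],[-0.14,-0.76,0,0,0,0.25],[-0.14,-0.76,0,0,0,0.25],[-0.14,-0.76,0,0,0,0.25],[-0.14,-0.76,0,0,0,0.25],[-0.1,-0.4,0,0,0,0.1],[0,0,0,0,0,0.09],[0,0,0,0,0,0]]]'
python3 -m crank '[[[0,0,0,0,0,0]]]'
python3 -m crank '[[[0,0,0,0,0,0]]]'
python3 go.py .520 -.255 .0785 185.4
```

```text
time: 16.18
ee_pos: [0.52, -0.2551, 0.1319]
tcp_rot: [179.9, 0.0, -174.6]
wrist_force: [0.9, 0.2, -1.3]
opening: 0.0559
grasp_force: 42.8
time: 16.27
ee_pos: [0.5202, -0.2545, 0.132]
tcp_rot: [179.9, 0.0, -174.6]
wrist_force: [0.1, 0.1, -1.1]
opening: 0.0557
grasp_force: 42.8
time: 16.35
ee_pos: [0.5204, -0.2544, 0.1322]
tcp_rot: [180.0, 0.1, -174.6]
wrist_force: [-0.2, -0.1, -0.9]
opening: 0.0554
grasp_force: 42.8
t 16.35 F [-0.22 -0.15 -0.88] open 0.0554
pos [ 0.5204 -0.2544  0.1322] [ 1.7996e+02  6.0000e-02 -1.7455e+02] units [-0.02 -0.03 -2.68] -0.01 n 3 per row [-0.006 -0.01  -0.895] -0.002
rot [-0.01  0.01 -0.01] q [-26.1   8.2   0.6  82.3   0.1 -31.5]
```

Empty (about 1.4 N). I'll lower it in small steps until it touches.

```bash
python3 -m crank '[[[0,0,-0.4,0,0,0],[0,0,-0.5,0,0,0],[0,0,-0.5,0,0,0],[0,0,-0.4,0,0,0],[0,0,-0.3,0,0,0],[0,0,-0.2,0,0,0],[0,0,-0.15,0,0,0],[0,0,-0.1,0,0,0],[0,0,0,0,0,0],[0,0,0,0,0,0]]]'
python3 -m crank '[[[0,0,-0.1,0,0,0],[0,0,0,0,0,0],[0,0,0,0,0,0]]]'
python3 -m crank '[[[0,0,-0.07,0,0,0],[0,0,0,0,0,0],[0,0,0,0,0,0]]]'
```

```text
time: 17.18
ee_pos: [0.5204, -0.2551, 0.0816]
tcp_rot: [180.0, 0.1, -174.6]
wrist_force: [0.5, 0.6, -0.6]
opening: 0.0556
grasp_force: 42.8
time: 17.43
ee_pos: [0.5203, -0.2551, 0.0794]
tcp_rot: [180.0, 0.1, -174.6]
wrist_force: [0.3, -0.9, -0.4]
opening: 0.0556
grasp_force: 42.8
time: 17.68
ee_pos: [0.5205, -0.2551, 0.0788]
tcp_rot: [-180.0, 0.1, -174.6]
wrist_force: [-2.0, 0.3, 6.0]
opening: 0.0555
grasp_force: 43.4
```

```bash
python3 -m crank '[[[0,0,0,0,0,0],[0,0,0,0,0,0],[0,0,0,0,0,0],[0,0,0,0,0,0],[0,0,0.5,0,0,0],[0,0,0.9,0,0,0],[0,0,0.9,0,0,0],[0,0,0.9,0,0,0],[0,0,0.9,0,0,0]]]' 1 40
python3 -m crank '[[[0.56,0.79,0,0,0,0.04],[0.56,0.79,0,0,0,0.04],[0.56,0.79,0,0,0,0.04],[0.56,0.79,0,0,0,0.04],[0.56,0.79,0,0,0,0.04],[0.56,0.79,0,0,0,0.04],[0.56,0.79,0,0,0,0.04],[0.56,0.79,0,0,0,0.04],[0.56,0.79,0,0,0,0.04],[0.56,0.79,0,0,0,0.04],[0.56,0.79,0,0,0,0.04],[0.56,0.79,0,0,0,0.04],[0.56,0.79,0,0,0,0.04],[0.56,0.79,0,0,0,0.04],[0.56,0.79,0,0,0,0.04],[0,0,0,0,0,0],[0,0,0,0,0,0]]]'
python3 go.py .689 -.0167 .07 189.8
```

```text
time: 18.43
ee_pos: [0.5202, -0.255, 0.1615]
tcp_rot: [180.0, 0.1, -174.6]
wrist_force: [0.7, 0.5, -0.6]
opening: 0.0855
grasp_force: 0.0
time: 19.85
ee_pos: [0.6884, -0.0173, 0.16]
tcp_rot: [180.0, 0.0, -170.4]
wrist_force: [-0.2, -0.7, 0.5]
opening: 0.0853
grasp_force: 0.0
t 19.85 F [-0.24 -0.66  0.46] open 0.0853
pos [ 0.6884 -0.0173  0.16  ] [ 1.7998e+02  4.0000e-02 -1.7037e+02] units [ 0.03  0.03 -4.5 ] 0.02 n 5 per row [ 0.006  0.006 -0.9  ] 0.005
rot [-0.    0.01  0.02] q [ -1.5  23.7  22.6  88.8   0.  -11.1]
```

```bash
python3 -m crank '[[[0.03,0.03,-0.8,0,0,0],[0,0,-0.9,0,0,0],[0,0,-0.9,0,0,0],[0,0,-0.9,0,0,0],[0,0,-0.9,0,0,0],[0,0,0,0,0,0],[0,0,0,0,0,0]]]' 1 80
python3 -m crank '[[[0,0,0,0,0,0],[0,0,0,0,0,0],[0,0,0,0,0,0],[0,0,0,0,0,0],[0,0,0,0,0,0],[0,0,0,0,0,0],[0,0,0,0,0,0],[0,0,0,0,0,0]]]' 0 80
python3 -m crank '[[[0,0,0.3,0,0,0],[0,0,0.6,0,0,0],[0,0,0.6,0,0,0],[0,0,0.6,0,0,0],[0,0,0.6,0,0,0],[0,0,0.6,0,0,0],[0,0,0.6,0,0,0],[0,0,0.3,0,0,0],[0,0,0,0,0,0],[0,0,0,0,0,0],[0,0,0,0,0,0]]]'
python3 go.py .4985 .2885 .112 189.8
```

```text
time: 20.43
ee_pos: [0.688, -0.0182, 0.0717]
tcp_rot: [180.0, -0.0, -170.5]
wrist_force: [0.3, -0.2, 0.4]
opening: 0.0858
grasp_force: 0.0
time: 21.1
ee_pos: [0.6896, -0.0173, 0.074]
tcp_rot: [180.0, 0.2, -170.4]
wrist_force: [-0.9, 2.2, 6.6]
opening: 0.0549
grasp_force: 85.8
time: 22.02
ee_pos: [0.6886, -0.0174, 0.155]
tcp_rot: [180.0, -0.0, -170.4]
wrist_force: [-0.5, -0.2, -5.7]
opening: 0.0552
grasp_force: 85.5
t 22.0167 F [-0.5  -0.19 -5.67] open 0.0552
pos [ 0.6886 -0.0174  0.155 ] [ 1.7996e+02 -1.0000e-02 -1.7045e+02] units [-9.5  15.3  -2.15] 0.04 n 16 per row [-0.594  0.956 -0.134] 0.002
rot [-0.01 -0.    0.04] q [ -1.5  23.8  22.1  88.3   0.  -11. ]
```

```bash
python3 -m crank '[[[-0.25,0.4,0,0,0,0],[-0.5,0.8,0,0,0,0],[-0.5,0.8,0,0,0,0],[-0.5,0.8,0,0,0,0],[-0.5,0.8,0,0,0,0],[-0.5,0.8,0,0,0,0],[-0.5,0.8,0,0,0,0],[-0.5,0.8,0,0,0,0],[-0.5,0.8,0,0,0,0],[-0.5,0.8,0,0,0,0],[-0.5,0.8,0,0,0,0],[-0.5,0.8,0,0,0,0],[-0.5,0.8,0,0,0,0],[-0.5,0.8,0,0,0,0],[-0.5,0.8,0,0,0,0],[-0.5,0.8,0,0,0,0],[-0.5,0.8,0,0,0,0],[-0.5,0.8,0,0,0,0],[-0.5,0.8,0,0,0,0],[-0.25,0.5,0,0,0,0]]]'
python3 -m crank '[[[0,0,0,0,0,0],[0,0,0,0,0,0],[0,0,0,0,0,0]]]'
python3 go.py .4985 .2885 .114 189.8
```

```text
time: 23.68
ee_pos: [0.497, 0.29, 0.1554]
tcp_rot: [180.0, -0.0, -170.4]
wrist_force: [-0.4, -1.4, -5.2]
opening: 0.055
grasp_force: 86.7
time: 23.93
ee_pos: [0.4989, 0.2882, 0.1557]
tcp_rot: [180.0, 0.1, -170.4]
wrist_force: [0.3, 0.3, -4.7]
opening: 0.0549
grasp_force: 87.5
t 23.9333 F [ 0.27  0.31 -4.73] open 0.0549
pos [0.4989 0.2882 0.1557] [ 1.8000e+02  5.0000e-02 -1.7045e+02] units [-0.02  0.01 -2.08] 0.04 n 3 per row [-0.006  0.005 -0.695] 0.012
rot [-0.    0.01  0.04] q [30.   7.6  2.5 84.8 -0.  20.5]
```

```bash
python3 -m crank '[[[0,0,-0.3,0,0,0],[0,0,-0.4,0,0,0],[0,0,-0.4,0,0,0],[0,0,-0.3,0,0,0],[0,0,-0.2,0,0,0],[0,0,-0.15,0,0,0],[0,0,-0.1,0,0,0],[0,0,-0.1,0,0,0],[0,0,0,0,0,0],[0,0,0,0,0,0]]]'
python3 -m crank '[[[0,0,-0.1,0,0,0],[0,0,0,0,0,0],[0,0,0,0,0,0]]]'
python3 -m crank '[[[0,0,-0.07,0,0,0],[0,0,0,0,0,0],[0,0,0,0,0,0]]]'
```

```text
time: 24.77
ee_pos: [0.4989, 0.2886, 0.117]
tcp_rot: [180.0, 0.1, -170.4]
wrist_force: [0.1, -1.0, -4.5]
opening: 0.0551
grasp_force: 87.5
time: 25.02
ee_pos: [0.4988, 0.2886, 0.1149]
tcp_rot: [180.0, 0.1, -170.4]
wrist_force: [-0.5, -0.1, -4.0]
opening: 0.0551
grasp_force: 87.5
time: 25.27
ee_pos: [0.499, 0.2887, 0.114]
tcp_rot: [180.0, 0.1, -170.4]
wrist_force: [-1.1, -0.6, -1.0]
opening: 0.0555
grasp_force: 87.8
```

Touching now. I'll press slightly further, release, retreat and look.

```bash
python3 -m crank '[[[0,0,-0.03,0,0,0],[0,0,0,0,0,0],[0,0,0,0,0,0]]]'
python3 -m crank '[[[0,0,0,0,0,0],[0,0,0,0,0,0],[0,0,0,0,0,0],[0,0,0,0,0,0],[0,0,0.5,0,0,0],[0,0,0.9,0,0,0],[0,0,0.9,0,0,0],[0,0,0.9,0,0,0],[0,0,0.9,0,0,0],[0,0,0.9,0,0,0]]]' 1 40
python3 -m crank '[[[-0.9,-0.7,0,0,0,0],[-0.9,-0.7,0,0,0,0],[-0.9,-0.7,0,0,0,0],[-0.9,-0.7,0,0,0,0],[-0.9,-0.7,0,0,0,0],[-0.6,-0.9,0,0,0,0],[-0.4,-0.9,0,0,0,0],[-0.2,-0.9,0,0,0,0],[0,-0.9,0,0,0,0],[0,-0.9,0,0,0,0],[0,0,0,0,0,0],[0,0,0,0,0,0]]]'
python3 - <<'E'
from h import *
for n in("top","scene"):
    im=bot.camera(n);cv2.imwrite(f"pics/{n}3.png",cv2.resize(im[:,:,::-1],(800,600),interpolation=cv2.INTER_CUBIC))
E
```

```text
time: 25.52
ee_pos: [0.499, 0.2887, 0.114]
tcp_rot: [179.9, 0.1, -170.4]
wrist_force: [-2.7, -1.4, 4.7]
opening: 0.055
grasp_force: 88.8
time: 26.35
ee_pos: [0.4988, 0.2885, 0.2146]
tcp_rot: [180.0, 0.1, -170.4]
wrist_force: [0.2, 0.7, 0.7]
opening: 0.0857
grasp_force: 0.0
time: 27.35
ee_pos: [0.385, 0.1281, 0.2138]
tcp_rot: [180.0, 0.1, -170.5]
wrist_force: [-0.2, -0.8, -0.2]
opening: 0.0853
grasp_force: 0.0
```

View pics/top3.png

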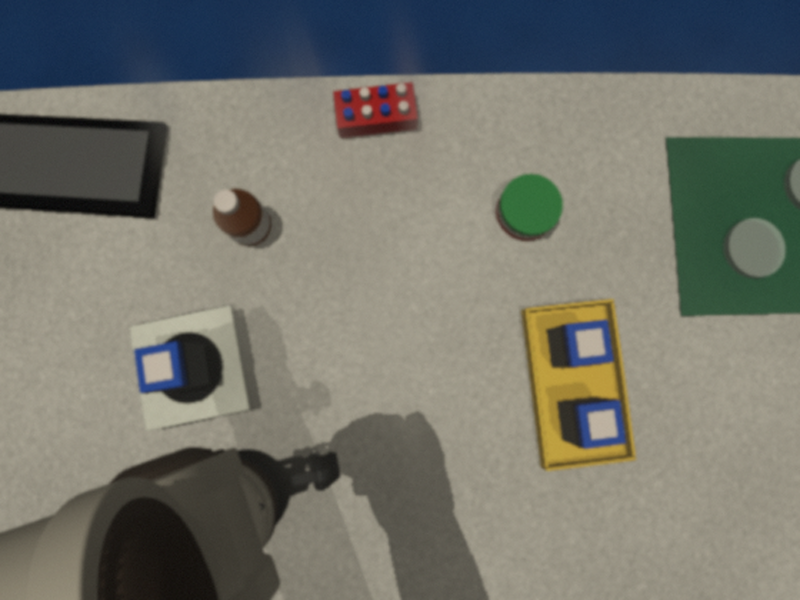

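View pics/scene3.png

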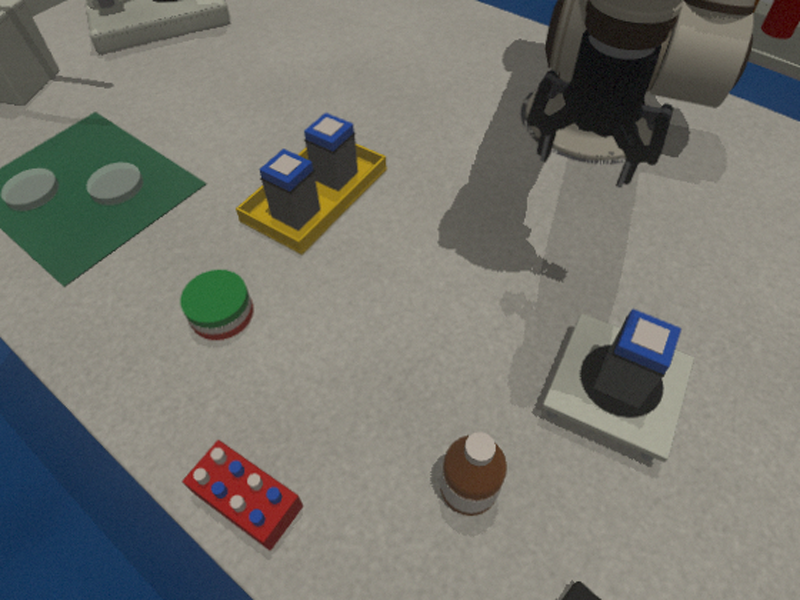

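All three stand upright: the lens case on the disc (top white square at (158,366)) and both empties inside the tray ((590,343), (602,425)). The bottle and dishes haven't moved. One last numeric check before handing in.

Run:
```python
from h import *
p=unproj("top",np.array([(158,366)])/1.4286,.14)[0];q=unproj("top",np.array([(590,343),(602,425)])/1.4286,.105)
print(p,q)
e=q-np.array([.467,-.26]);a=np.radians(5.4);R=np.array([[np.cos(a),np.sin(a)],[-np.sin(a),np.cos(a)]]);e=e@R.T;print(e)
if np.hypot(*(p-[.4985,.2885]))<.012 and (abs(e)<[.085,.025]).all(): print(bot.job_done())
```

```text
[0.49880191 0.28746732] [[ 0.51814332 -0.25642578]
 [ 0.41336279 -0.26651627]]
[[ 0.05125271 -0.00125466]
 [-0.0540124  -0.00143964]]
the job is handed in; nothing more can be done
None
```

The job is handed in after about 27 s: the lens case (about 5 N, against about 1.4 N for each empty) stands about 1 mm from the disc's centre, both empty cases stand inside the tray, and the bottle and dishes look unmoved; no verdict was returned.

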